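# Set the paper stop on the print registration board

### The job

Slide the paper stop along its rail, away from its parked end, until you feel it start to bind on the dried ink inside the rail; lean on it just enough to be sure and do not jam it. Then back it off about 20 mm from there so that it runs free again, let it stand, and throw the lock lever on top of it fully over to the other side. Leave the lino offcut, tape, ink jar, hand press disc and ink roller where they are.

Things in the scene. Friction and masses are not known exactly. Their poses are not given: they have to be found in the camera images.
- rail: Straight aluminium rail, 440 long, 36 wide, 30 high, fixed on a white board (300 x 480 x 12) on the table. Origin: centre of its underside, 12 above the table. y runs along the rail from the end where the stop is parked (-y) to the far end (+y), x across it, z up. A black end block, 12 long, 44 wide, 40 high, closes each end.
- rail_top (a point): Middle of the rail's top, 42 above the table. Dried ink hidden inside the rail makes a tight spot, 60 to 210 ahead of the stop's start. Up to it the stop drags at about 2 N (3 N when moved fast or close to it); from there resistance grows 1.2 N per mm and springs back. A clear bind is 4 N over the drag, held for a moment; over 20 N is a jam.
- stop: The sliding paper stop: dark steel plate 56 across x 110 along the rail x 14 thick, with a black grip block, a lock lever and, at its +y end, a steel blade (110 x 5 x 34 high) reaching over the board to the -x side. Origin: centre of the plate's underside, 43 above the table. Axes parallel to the rail's; it slides along y only and stays where it is left.
- grip (a point): Centre of the stop's black grip block: 40 across the rail, 18 along it, 36 high, standing on the plate. This point is 75 above the table (block's top 93) and 40 from the stop's origin towards -y; it moves rigidly with the stop. Pinch it along the rail, over the 18; there is room on both sides.
- lock_tip (a point): Centre of the rounded end (bar of 16 diameter, 20 long along the rail) of the steel lock lever on the stop, 46 from its pivot. The pivot is 65 above the table, 71 from point grip towards +y, its axis along the rail. Open, the lever leans 0.6 rad to -x (this point 26 to that side, 103 above the table); thrown, as far to +x. Closed fingers can push it over.
- lock (a joint): Angle of the lock lever: 0 open (leaning to the rail's -x side), 1.2 rad thrown fully over to the +x side (its end stop). Light friction (about 1.5 N at the end) holds it where it is left.
- lino: Bystander: lino offcut 55 x 45 x 8 lying on the board near the parked end, on the -x side. Origin: centre of the underside.
- tape: Bystander: roll of tape, 48 diameter, 18 high, lying on the board on the rail's +x side. Origin: centre of the underside.
- baren: Bystander: wooden hand press disc, 100 diameter, 42 high with its knob. Origin: centre of the underside.
- ink: Bystander: ink jar, 64 diameter, 70 high. Origin: centre of the underside.
- brayer: Bystander: ink roller, 120 wide, 40 diameter, with a wooden handle to its -x side (150 overall). Origin: under the roller's middle.

How it is judged:
By the outcome, as a careful person would: the job done as asked, in the order asked, and still so for the second after the job is handed in, with the robot touching nothing.
It also fails if it takes over 61 s, if anything falls off the work surface, if the arm or the gripper's body presses on something with over 40 N, if the wrist force passes 120 N, or if a joint passes its speed limit or range.

### The arm

A 7-joint arm with a two-finger parallel gripper is mounted at the origin on the work surface. World frame = base frame: x ahead of the robot, y to its left, z up, the work surface at z = 0. Lengths are in mm, angles in rad, forces in N, time in s.
With the tool pointing down it reaches from about 350 to 900 mm from the base axis. Payload 8.1 kg.
Tool frame: the origin (TCP) lies midway between the tips of the shut fingers; the grasp point (between the pads) lies 19 mm behind it; z points along the fingers, y is the line along which they close (so a half turn about z gives the same grasp; the last joint's range is limited). The gripper opens to 85 mm and grips with 20 to 120 N. Pads are 22 mm wide; open, the fingers measure 114 mm over their backs; the gripper's body (76 mm by 85 mm) begins 54 mm behind the grasp point. The pads swing forward as they close: fully open they stand 13 mm farther back than shut.
Start: joints at [1.123, 0.434, 0.025, 1.573, -0.012, 1.134, -0.075], TCP at [211.232, -588.237, 231.323] pointing down, gripper open.
Joint ranges: [-2.62, 2.62], [-0.44, 2.09], [-1.27, 1.32], [0.08, 2.57], [-1.32, 4.46], [0.12, 2], [-2.74, 2.74]. Speed limits (rad/s): [2.22, 2.22, 3.01, 3.01, 3.14, 3.14, 3.14].

### API

Orientations are given as [roll, pitch, yaw] about the fixed x, y, z axes, in that order (R = Rz(yaw) Ry(pitch) Rx(roll)).
In Python, from plant import ctrl, capture, spotter gives the robot as it stands. The module is installed in compiled form; this text tells all that it offers.
- The arm moves only by the tool drive_tool, never from a script. Its argument "increments" is a list of rows, each a list of 3 entries, a list of its own where there are three numbers: the opening, from 0 (shut) to 1 (fully open), then the shift along the tool's x, y, z in m, then the turn about the tool's z in degrees. A call has 1 to 20 rows; each row is the pose to reach, as a shift and turn from the pose commanded when the call began, along the tool's axes at that moment; what a row does not reach only later rows make up. A row lasts 1/8 s, in which the tool goes at most 62.5 mm and 10.7 degrees, less where a joint would pass 70% of its speed; a pose out of reach is approached as far as the arm can. A call with a gripper value outside its range is refused whole. The fingers move at their own pace and stop on an object; the grip force is fixed at half the most. Time passes only in rows, so rows that repeat a pose let the fingers close. It gives the time, the measured TCP pose, the force, the opening and the grip force at its end, in the units of the state.
- ctrl.get_state(): the state, without advancing time (a new reading comes with each control period).
- capture(name): name is "side" or "top" or "wrist"; returns a dict with "frame" (420x560x3 uint8, red, green, blue), "K" (3x3 intrinsics, pixels), "k1" (the pictures are not rectified: a ray, as slopes to the right and down, at radius r is drawn at 1 + k1 r^2 times it, then the intrinsics apply), "position" and "attitude" of the camera in the world; the wrist camera has in their place "mount" (4x4, takes a point from camera to tool coordinates, whose origin is the TCP and whose axes are the flange's). Camera axes: x right, y up, looking along -z (the intrinsics and any distortion apply to the point x, -y, -z); pixel columns grow to the right and rows downward; lengths in mm; the calibration is good to about 2 mm. A picture is of the moment at which its call begins: read the wrist's pose just before it. There is no depth.
- ctrl.hand_in(): hands the job in; it is judged then, once.
Trained networks look in the newest picture that a camera, given by its name, has taken for a name from the list of things; names that differ only in an ending like _2 or _b are one class to them, and where a whole thing is asked for, a point or a joint stands for the part that bears it (a point fixed in the world has none). Each returns a list of dicts, best first, with "conf" (0 to 1); they miss things now and then, are a little off and sometimes report something else, mostly with a low value. They report only what shows in the picture. A call takes as long as a camera call.
- spotter.masks_of(name, camera): "region" (420x560 bool, what is visible of it) and "rect" ([centre column, centre row, width, height] in pixels, round what is visible of it).
The state is a dict: "clock": time; "joints": joint angles; "qd": joint speeds; "joint_torque": joint torques, N m; "tcp_pos": TCP position; "tool_rot": TCP orientation; "contact_force": force on the tool from outside, world axes, zero at the start; "torque": the same for the moment, N m; "finger_gap": finger opening in mm; "gripper_force": force on a finger pad.
Only numpy, scipy, OpenCV 4.12 (cv2) and the standard library are available. Lean on these libraries where they do the work, as an engineer would, in place of code of your own. Each camera call takes 0.05 s, during which the arm holds its last target. There are 200 camera calls.

## Working session

There is one attempt and no reset: what is moved stays moved. The work goes in short steps, Python scripts to look and compute and a tool call to move; the robot and the scene stay as the last step left them, time stands still between calls to the robot, and variables do not carry over. Pictures are saved under pics/ and viewed, at most 10 in all, crops included, and the job is handed in when it is done.

Besides the shell and the picture viewer there is one more tool, called after "Emit:" as name([rows], argument=value, ...), one row to a line, values as JSON. drive_tool: Moves the arm, as the interface text tells. Its arguments: {"type":"object","properties":{"increments":{"type":"array"}},"required":["increments"]}

```bash
mkdir -p pics; cat > h.py <<'E'
import numpy as np, cv2
from scipy.spatial.transform import Rotation as Rn
from plant import ctrl,capture,spotter
def rot(a):
    a=np.array(a,float)
    if a.shape==(3,3): return a
    return Rn.from_euler('xyz',a).as_matrix() if a.size==3 else Rn.from_quat(a).as_matrix()
def cam(c,st=None):
    if 'mount' in c:
        M=np.array(c['mount']); R=rot(st['tool_rot']); return R@M[:3,:3], R@M[:3,3]+np.array(st['tcp_pos'])
    return rot(c['attitude']),np.array(c['position'],float)
def ray(c,uv,st=None):
    R,p=cam(c,st); K=np.array(c['K']); k=c['k1']
    n=cv2.undistortPoints(np.array([[uv]],float),K,np.array([k,0,0,0,0.]))[0,0]
    return p,R@np.array([n[0],-n[1],-1])
def onz(c,uv,z,st=None):
    p,d=ray(c,uv,st); return p+d*(z-p[2])/d[2]
def save(c,n): cv2.imwrite('pics/'+n,c['frame'][:,:,::-1])
E
python3 - <<'E'
from h import *
s=ctrl.get_state(); print({k:np.round(v,3) for k,v in s.items()})
for n in ['top','side']:
    c=capture(n); save(c,n+'0.png')
    if n=='top': print(c['position'],c['attitude'],c['K'],c['k1'])
    for t,z in [('grip',93),('lock_tip',103),('stop',57),('rail',42),('lino',20),('tape',30),('ink',70),('baren',42),('brayer',40)]:
        for m in spotter.masks_of(t,n)[:2]:
            r=m['rect']; ys,xs=np.nonzero(m['region']); print(n,t,round(m['conf'],2),np.round(r),np.round(onz(c,(xs.mean(),ys.mean()),z)))
E
```

```text
{'clock': np.float64(0.0), 'joints': array([ 1.123,  0.435,  0.025,  1.574, -0.012,  1.134, -0.075]), 'qd': array([ 0.001, -0.001, -0.001, -0.002,  0.001, -0.   , -0.   ]), 'joint_torque': array([-1.0000e-03, -6.7048e+01,  1.0240e+00, -3.1622e+01,  1.5000e-02,
        1.2000e-02,  0.0000e+00]), 'tcp_pos': array([ 211.022, -587.747,  230.52 ]), 'tool_rot': array([-3.14 ,  0.   ,  0.345]), 'contact_force': array([-0.048, -0.186, -0.219]), 'torque': array([-0.001,  0.014,  0.036]), 'gripper_force': np.float64(0.0), 'finger_gap': np.float64(85.401)}
[ 355.84883142  -13.74525216 1704.31516115] [ 0.09980067  0.00972997 -1.56849097] [[539.53217992   0.         277.26831675]
 [  0.         539.53217992 206.0204068 ]
 [  0.           0.           1.        ]] 0.048331694309569816
top grip 0.76 [331. 217.  40.  58.] [ 528. -150.   93.]
top grip 0.74 [293. 213. 151.  53.] [524. -53.  93.]
top lock_tip 0.44 [320. 205.  10.  13.] [ 522. -129.  103.]
top stop 0.67 [330. 209.  40.  32.] [ 538. -154.   57.]
top rail 0.87 [294. 215. 152.  56.] [526. -55.  42.]
top lino 0.72 [357. 240.  18.  21.] [ 423. -245.   20.]
top ink 0.41 [127. 230.  29.  33.] [447. 456.  70.]
top baren 0.67 [126. 230.  32.  33.] [449. 466.  42.]
top brayer 0.63 [434. 270.  45.  55.] [ 357. -467.   40.]
side grip 0.61 [308. 204.  50.  52.] [470. -77.  93.]
side stop 0.94 [309. 203.  50.  55.] [ 500. -130.   57.]
side rail 0.65 [276. 233. 121. 114.] [507.  -7.  42.]
side lino 0.55 [350. 210.  21.  14.] [ 420. -235.   20.]
side tape 0.45 [257. 218.  13.  13.] [600. -32.  30.]
side tape 0.23 [309. 204.  57.  51.] [ 519. -165.   30.]
side ink 0.62 [ 94. 329.  46.  50.] [556. 474.  70.]
side baren 0.81 [138. 389.  63.  62.] [425. 487.  42.]
side brayer 0.66 [406. 185.  58.  31.] [ 335. -428.   40.]
```

```bash
python3 - <<'E'
import cv2
a=cv2.imread('pics/top0.png')[150:300,190:400]; b=cv2.imread('pics/side0.png')[150:320,190:400]
a=cv2.resize(a,None,fx=3.8,fy=3.8,interpolation=3); cv2.imwrite('pics/a.png',a)
b=cv2.resize(b,None,fx=3.5,fy=3.5,interpolation=3); cv2.imwrite('pics/b.png',b)
E
```

```text
(no output)
```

View pics/a.png

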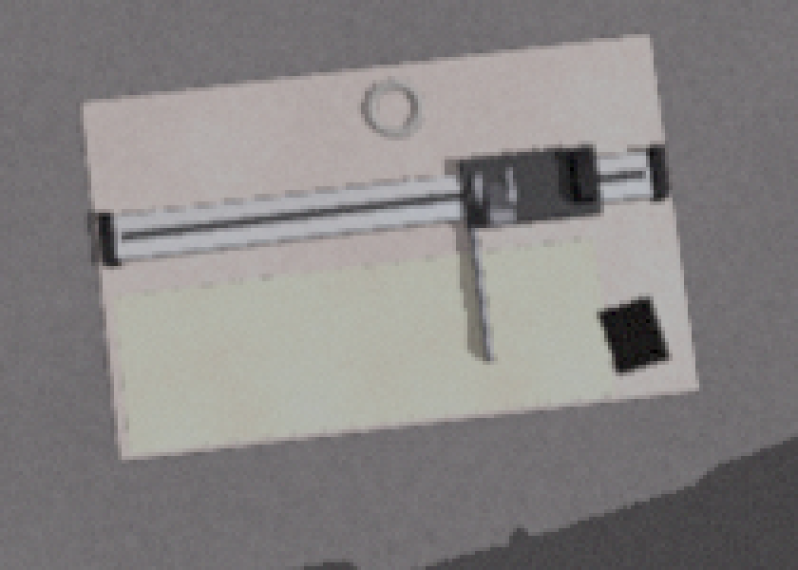

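View pics/b.png

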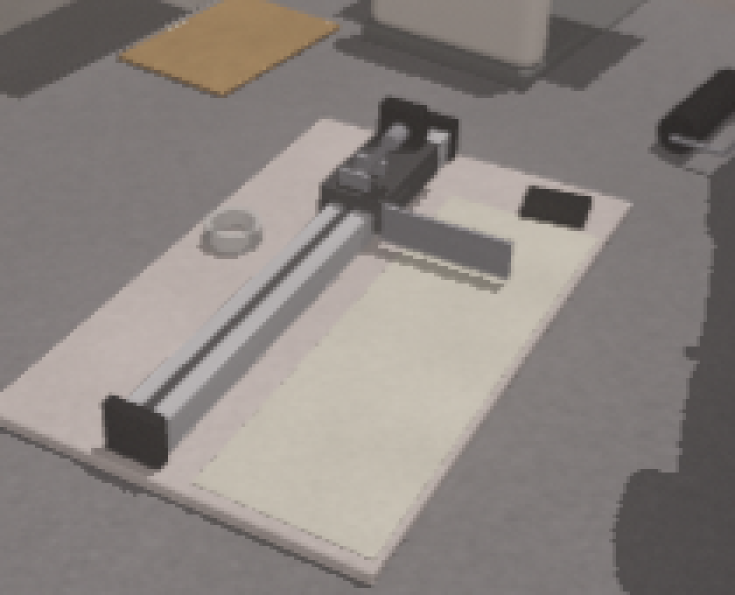

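The top crop shows the rail slot running from (122,236) to (645,173), the grip near (577,174), the lever near (495,195) and the blade down to (490,358). In the side view the lever leans to the blade side (-x).

```bash
python3 - <<'E'
from h import *
c=capture('top'); f=lambda u,v,z:np.round(onz(c,(190+u/3.8,150+v/3.8),z),1)
a=f(122,236,42);b=f(645,173,42);print(a,b,'yaw',np.arctan2(*(a-b)[[1,0]])-np.pi/2)
print('grip',f(577,174,93),'lever',f(495,195,103))
print('boardcorners',[f(*p,12) for p in [(83,102),(650,35),(698,388),(122,459)]])
E
```

```text
[503.1 173.5  42. ] [ 555.2 -252.3   42. ] yaw 0.12175271619359318
grip [ 548.3 -191.5   93. ] lever [ 530.4 -126.   103. ]
boardcorners [array([618. , 210.8,  12. ]), array([ 674.8, -262.2,   12. ]), array([ 381.4, -297.5,   12. ]), array([322.3, 174.5,  12. ])]
```

View pics/top0.png

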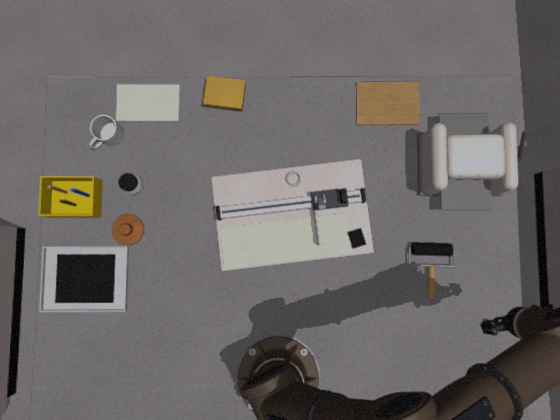

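The top view shows the gripper at (500,325) and the stop at (332,198). Only the low brayer (432,255) lies between them, and the tall white box (475,155) is off the path.

Emit:
drive_tool([
  [1,[0.05,-0.03,0.0],3],
  [1,[0.1,-0.06,0.0],6],
  [1,[0.15,-0.09,0.0],9],
  [1,[0.2,-0.115,0.0],12.9],
  [1,[0.25,-0.144,0.0],12.9],
  [1,[0.3,-0.173,0.0],12.9],
  [1,[0.35,-0.2,0.0],12.9],
  [1,[0.4,-0.23,0.01],12.9],
  [1,[0.43,-0.25,0.02],12.9],
  [1,[0.451,-0.26,0.03],12.9],
  [1,[0.451,-0.26,0.03],12.9],
  [1,[0.451,-0.26,0.03],12.9],
])

```text
clock: 2.55
tcp_pos: [547.3, -192.1, 201.5]
tool_rot: [3.141, 0.0, 0.119]
contact_force: [-0.4, 0.4, 0.8]
finger_gap: 85.5
gripper_force: 0.0
```

```bash
python3 - <<'E'
from h import *
s=ctrl.get_state(); print({k:np.round(v,3) for k,v in s.items()})
c=capture('wrist'); cv2.imwrite('pics/w1.png',c['frame'][:,:,::-1])
import pickle; pickle.dump((c,s),open('w1.pkl','wb'))
for t,z in [('grip',93),('lock_tip',103)]:
  for m in spotter.masks_of(t,'wrist')[:2]:
    ys,xs=np.nonzero(m['region']); print(t,round(m['conf'],2),np.round(m['rect']),np.round(onz(c,(xs.mean(),ys.mean()),z,s),1))
E
```

```text
{'clock': np.float64(2.55), 'joints': array([ 0.33 ,  0.394, -0.117,  1.717,  0.053,  1.034, -1.257]), 'qd': array([ 0.014, -0.01 ,  0.006,  0.   , -0.001,  0.   , -0.002]), 'joint_torque': array([-1.3910e+00, -6.1426e+01, -1.7510e+00, -2.9920e+01, -1.0200e-01,
       -4.2000e-02, -2.4000e-02]), 'tcp_pos': array([ 547.348, -192.148,  201.482]), 'tool_rot': array([3.141, 0.   , 0.119]), 'contact_force': array([-0.439,  0.369,  0.823]), 'torque': array([-0.032,  0.016, -0.023]), 'gripper_force': np.float64(0.0), 'finger_gap': np.float64(85.476)}
grip 0.82 [250. 238. 112. 139.] [ 547.9 -156.2   93. ]
lock_tip 0.2 [248. 239. 107. 142.] [ 551.  -156.9  103. ]
```

View pics/w1.png

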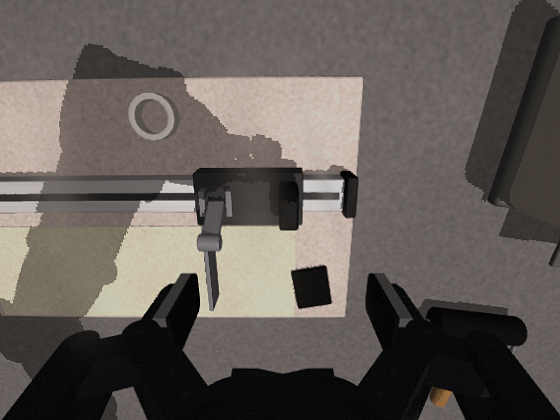

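The wrist view shows the grip block at about (289,205), the lever tip at (209,241), the rail slot row about 197 on the left, and the tape at (153,116).

```bash
python3 - <<'E'
from h import *
import pickle; c,s=pickle.load(open('w1.pkl','rb'))
for n,u,v,z in [('gL',278,205,93),('gR',298,205,93),('gT',288,181,93),('gB',288,230,93),('lever',209,241,103),('slot1',5,195,42),('slot2',340,194,42),('blade',247,320,60),('plateL',194,195,57)]: print(n,np.round(onz(c,(u,v),z,s),1))
im=cv2.resize(c['frame'][150:270,170:370,::-1],None,fx=4,fy=4,interpolation=2); cv2.imwrite('pics/w1c.png',im)
E
```

```text
gL [ 553.1 -186.7   93. ]
gR [ 555.2 -204.4   93. ]
gT [ 575.7 -192.9   93. ]
gB [ 530.4 -198.6   93. ]
lever [ 515.4 -129.1  103. ]
slot1 [513.9 107.8  42. ]
slot2 [ 557.4 -251.6   42. ]
blade [ 399.5 -167.5   60. ]
plateL [ 542.5 -102.2   57. ]
```

View pics/w1c.png

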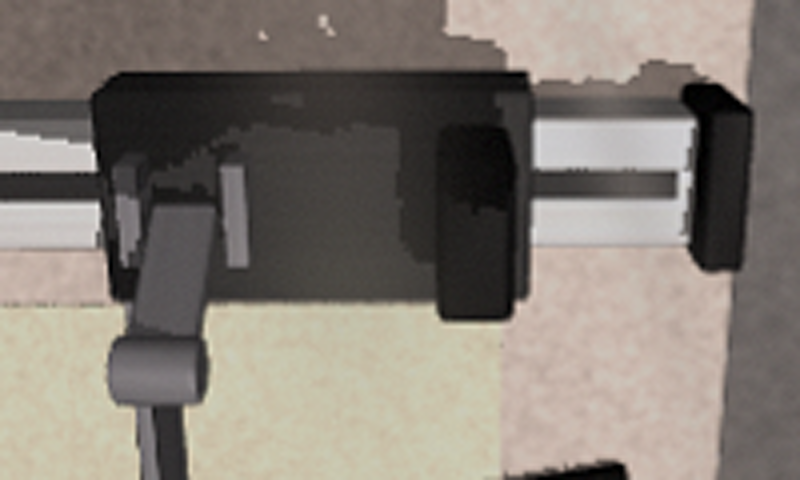

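Emit:
drive_tool([
  [0.5,[0.003,0.004,0.03],0],
  [0.5,[0.003,0.004,0.07],0],
  [0.5,[0.003,0.004,0.1],0],
  [0.5,[0.003,0.004,0.12],0],
  [0.5,[0.003,0.004,0.13],0],
  [0.5,[0.003,0.004,0.138],0],
  [0.5,[0.003,0.004,0.138],0],
  [0.5,[0.003,0.004,0.138],0],
])

```text
clock: 3.7
tcp_pos: [551.8, -194.9, 64.0]
tool_rot: [3.141, -0.001, 0.12]
contact_force: [0.3, 0.1, -0.1]
finger_gap: 42.6
gripper_force: 0.0
```

Emit:
drive_tool([
  [0.35,[0,0,0],0],
  [0.28,[0,0,0],0],
  [0.2,[0,0,0],0],
  [0.1,[0,0,0],0],
  [0,[0,0,0],0],
  [0,[0,0,0],0],
  [0,[0,0,0],0],
  [0,[0,0,0],0],
])

```text
clock: 4.7
tcp_pos: [551.6, -195.0, 63.8]
tool_rot: [3.141, -0.001, 0.12]
contact_force: [-0.8, -0.8, 5.8]
finger_gap: 17.1
gripper_force: 58.7
```

```bash
python3 - <<'E'
from h import *
for i in range(2):
  s=ctrl.get_state(); print({k:np.round(s[k],2) for k in ['clock','tcp_pos','tool_rot','contact_force','torque','finger_gap','gripper_force']})
  c=capture('wrist')
save(c,'w2.png')
E
```

```text
{'clock': np.float64(4.7), 'tcp_pos': array([ 551.58, -195.05,   63.79]), 'tool_rot': array([ 3.14, -0.  ,  0.12]), 'contact_force': array([-0.78, -0.78,  5.76]), 'torque': array([-0.16,  0.24,  0.13]), 'finger_gap': np.float64(17.09), 'gripper_force': np.float64(58.68)}
{'clock': np.float64(4.75), 'tcp_pos': array([ 551.58, -195.06,   63.81]), 'tool_rot': array([ 3.14, -0.  ,  0.12]), 'contact_force': array([-0.7 , -0.45,  5.33]), 'torque': array([-0.15,  0.21,  0.13]), 'finger_gap': np.float64(16.98), 'gripper_force': np.float64(58.67)}
```

View pics/w2.png

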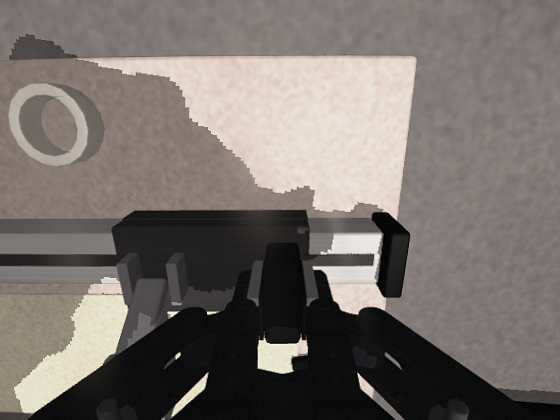

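Emit:
drive_tool([
  [0,[0,-0.002,0],0],
  [0,[0,-0.006,0],0],
  [0,[0,-0.01,0],0],
  [0,[0,-0.014,0],0],
  [0,[0,-0.018,0],0],
  [0,[0,-0.022,0],0],
  [0,[0,-0.026,0],0],
  [0,[0,-0.03,0],0],
  [0,[0,-0.034,0],0],
  [0,[0,-0.038,0],0],
  [0,[0,-0.042,0],0],
  [0,[0,-0.046,0],0],
  [0,[0,-0.048,0],0],
  [0,[0,-0.05,0],0],
])

```text
clock: 6.55
tcp_pos: [545.5, -145.6, 63.8]
tool_rot: [3.141, -0.0, 0.119]
contact_force: [-2.6, -2.6, 6.9]
finger_gap: 17.3
gripper_force: 59.0
```

Emit:
drive_tool([
  [0,[0,-0.002,0],0],
  [0,[0,-0.004,0],0],
  [0,[0,-0.006,0],0],
  [0,[0,-0.008,0],0],
])

```text
clock: 7.05
tcp_pos: [544.5, -137.7, 63.8]
tool_rot: [3.141, -0.0, 0.119]
contact_force: [-1.2, -1.7, 6.4]
finger_gap: 17.3
gripper_force: 59.0
```

Emit:
drive_tool([
  [0,[0,-0.002,0],0],
  [0,[0,-0.004,0],0],
  [0,[0,-0.006,0],0],
  [0,[0,-0.008,0],0],
])

```text
clock: 7.55
tcp_pos: [543.5, -129.7, 63.8]
tool_rot: [3.141, -0.0, 0.119]
contact_force: [-0.9, -1.7, 6.9]
finger_gap: 17.3
gripper_force: 59.0
```

Emit:
drive_tool([
  [0,[0,-0.002,0],0],
  [0,[0,-0.004,0],0],
  [0,[0,-0.006,0],0],
  [0,[0,-0.008,0],0],
])

```text
clock: 8.05
tcp_pos: [542.6, -121.8, 63.8]
tool_rot: [3.141, -0.0, 0.119]
contact_force: [-1.3, -1.8, 6.7]
finger_gap: 17.1
gripper_force: 59.0
```

Emit:
drive_tool([
  [0,[0,-0.002,0],0],
  [0,[0,-0.004,0],0],
  [0,[0,-0.006,0],0],
  [0,[0,-0.008,0],0],
])

```text
clock: 8.55
tcp_pos: [541.5, -113.8, 63.8]
tool_rot: [3.141, -0.0, 0.119]
contact_force: [-2.3, -2.4, 7.0]
finger_gap: 17.2
gripper_force: 59.0
```

Emit:
drive_tool([
  [0,[0,-0.002,0],0],
  [0,[0,-0.004,0],0],
  [0,[0,-0.006,0],0],
  [0,[0,-0.008,0],0],
])

```text
clock: 9.05
tcp_pos: [540.6, -106.0, 63.8]
tool_rot: [3.141, -0.0, 0.119]
contact_force: [-1.7, -2.5, 7.0]
finger_gap: 17.2
gripper_force: 59.1
```

Emit:
drive_tool([
  [0,[0,-0.002,0],0],
  [0,[0,-0.004,0],0],
  [0,[0,-0.006,0],0],
  [0,[0,-0.008,0],0],
])

```text
clock: 9.55
tcp_pos: [539.6, -98.1, 63.8]
tool_rot: [3.141, -0.0, 0.119]
contact_force: [-2.1, -2.9, 7.8]
finger_gap: 17.2
gripper_force: 59.1
```

Emit:
drive_tool([
  [0,[0,-0.002,0],0],
  [0,[0,-0.004,0],0],
  [0,[0,-0.006,0],0],
  [0,[0,-0.006,0],0],
])

```text
clock: 10.05
tcp_pos: [538.9, -91.8, 63.8]
tool_rot: [3.141, -0.0, 0.12]
contact_force: [-1.9, -1.8, 7.4]
finger_gap: 17.1
gripper_force: 59.2
```

Emit:
drive_tool([
  [0,[0,-0.002,0],0],
  [0,[0,-0.004,0],0],
  [0,[0,-0.006,0],0],
  [0,[0,-0.008,0],0],
])

```text
clock: 10.55
tcp_pos: [537.9, -84.2, 63.8]
tool_rot: [3.141, -0.0, 0.119]
contact_force: [-2.5, -3.2, 7.9]
finger_gap: 17.1
gripper_force: 59.1
```

Emit:
drive_tool([
  [0,[0,-0.002,0],0],
  [0,[0,-0.004,0],0],
  [0,[0,-0.006,0],0],
  [0,[0,-0.006,0],0],
])

```text
clock: 11.05
tcp_pos: [537.1, -77.9, 63.8]
tool_rot: [3.141, 0.0, 0.119]
contact_force: [-2.1, -2.1, 8.0]
finger_gap: 17.4
gripper_force: 59.2
```

Emit:
drive_tool([
  [0,[0,-0.002,0],0],
  [0,[0,-0.004,0],0],
  [0,[0,-0.006,0],0],
  [0,[0,-0.008,0],0],
])

```text
clock: 11.55
tcp_pos: [536.4, -72.1, 63.8]
tool_rot: [3.139, -0.0, 0.118]
contact_force: [-0.3, -9.1, 6.1]
finger_gap: 16.9
gripper_force: 59.1
```

Emit:
drive_tool([
  [0,[0,0,0],0],
  [0,[0,0,0],0],
  [0,[0,0,0],0],
])

```text
clock: 11.92
tcp_pos: [536.4, -71.9, 63.8]
tool_rot: [3.139, -0.0, 0.118]
contact_force: [-1.0, -8.3, 7.8]
finger_gap: 17.1
gripper_force: 59.2
```

Emit:
drive_tool([
  [0,[0,-0.001,0],0],
  [0,[0,-0.001,0],0],
  [0,[0,-0.001,0],0],
  [0,[0,-0.001,0],0],
])

```text
clock: 12.42
tcp_pos: [536.3, -71.5, 63.8]
tool_rot: [3.139, -0.0, 0.118]
contact_force: [-1.2, -8.8, 6.2]
finger_gap: 17.0
gripper_force: 59.1
```

Emit:
drive_tool([
  [0,[0,0.002,0],0],
  [0,[0,0.005,0],0],
  [0,[0,0.008,0],0],
  [0,[0,0.011,0],0],
  [0,[0,0.014,0],0],
  [0,[0,0.017,0],0],
  [0,[0,0.02,0],0],
  [0,[0,0.023,0],0],
  [0,[0,0.0245,0],0],
  [0,[0,0.0245,0],0],
  [0,[0,0.0245,0],0],
])

```text
clock: 13.8
tcp_pos: [539.0, -92.8, 63.8]
tool_rot: [-3.142, -0.0, 0.12]
contact_force: [-2.5, 0.0, 7.7]
finger_gap: 17.2
gripper_force: 59.4
```

Emit:
drive_tool([
  [0.15,[0,0,0],0],
  [0.3,[0,0,0],0],
  [0.45,[0,0,0],0],
  [0.45,[0,0,0],0],
  [0.45,[0,0,0],0],
  [0.45,[0,0,-0.005],0],
  [0.45,[0,0,-0.015],0],
  [0.45,[0,0,-0.03],0],
  [0.45,[0,0,-0.055],0],
  [0.45,[0,0,-0.085],0],
  [0.45,[0,0,-0.105],0],
  [0.45,[0,0,-0.105],0],
])

```text
clock: 15.3
tcp_pos: [540.4, -93.1, 170.8]
tool_rot: [3.141, -0.004, 0.119]
contact_force: [0.2, -0.7, -0.5]
finger_gap: 38.1
gripper_force: 0.0
```

Emit:
drive_tool([
  [0.2,[-0.02,-0.0,0],0],
  [0,[-0.05,-0.02,0],0],
  [0,[-0.062,-0.05,0],0],
  [0,[-0.062,-0.071,0],0],
  [0,[-0.062,-0.071,0],0],
  [0,[-0.062,-0.071,0],0],
  [0,[-0.062,-0.071,0],0],
])

```text
clock: 16.18
tcp_pos: [469.1, -30.8, 168.1]
tool_rot: [3.141, 0.0, 0.118]
contact_force: [-0.8, 1.0, -0.3]
finger_gap: -0.3
gripper_force: 0.0
```

```bash
python3 - <<'E'
from h import *
s=ctrl.get_state(); print({k:np.round(s[k],2) for k in ['clock','tcp_pos','tool_rot','contact_force','finger_gap']})
c=capture('wrist'); save(c,'w3.png')
import pickle; pickle.dump((c,s),open('w3.pkl','wb'))
E
```

```text
{'clock': np.float64(16.18), 'tcp_pos': array([469.14, -30.85, 168.12]), 'tool_rot': array([3.14, 0.  , 0.12]), 'contact_force': array([-0.78,  0.95, -0.31]), 'finger_gap': np.float64(-0.29)}
```

View pics/w3.png

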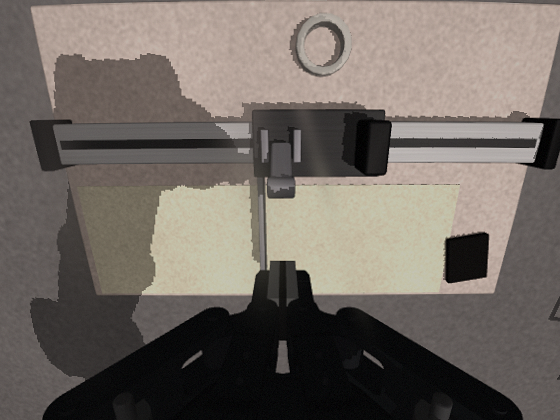

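The fingers (column 282) line up with the lever bar at (282,186). The lever is still open and the stop is clear.

Emit:
drive_tool([
  [0,[0,0,0.025],0],
  [0,[0,0,0.05],0],
  [0,[0,0,0.065],0],
  [0,[0,0,0.074],0],
  [0,[0,0,0.074],0],
  [0,[0,0,0.074],0],
])

```text
clock: 16.98
tcp_pos: [469.5, -29.9, 94.9]
tool_rot: [3.141, -0.001, 0.12]
contact_force: [-0.3, -0.2, -0.1]
finger_gap: 0.0
gripper_force: 0.0
```

Emit:
drive_tool([
  [0,[0.005,0,0],0],
  [0,[0.01,0,0],0],
  [0,[0.014,0,0],0],
  [0,[0.018,0,0],0],
  [0,[0.022,0,0],0],
  [0,[0.026,0,0],0],
  [0,[0.03,0,0],0],
  [0,[0.03,0,0],0],
])

```text
clock: 17.98
tcp_pos: [499.7, -26.2, 94.4]
tool_rot: [3.142, -0.001, 0.12]
contact_force: [-0.1, 0.6, -1.2]
finger_gap: -0.2
gripper_force: 0.0
```

Emit:
drive_tool([
  [0,[0.004,0,0],0],
  [0,[0.008,0,0],0],
  [0,[0.012,0,0],0],
  [0,[0.016,0,0],0],
  [0,[0.02,0,0],0],
  [0,[0.024,0,0],0],
  [0,[0.028,0,0],0],
  [0,[0.032,0,0],0],
  [0,[0.034,0,0],0],
  [0,[0.034,0,0],0],
])

```text
clock: 19.23
tcp_pos: [533.1, -22.2, 94.4]
tool_rot: [3.142, -0.001, 0.12]
contact_force: [-0.4, 0.1, -0.5]
finger_gap: -0.0
gripper_force: 0.2
```

```bash
python3 - <<'E'
from h import *
c=capture('wrist'); save(c,'w4.png')
E
```

```text
(no output)
```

View pics/w4.png

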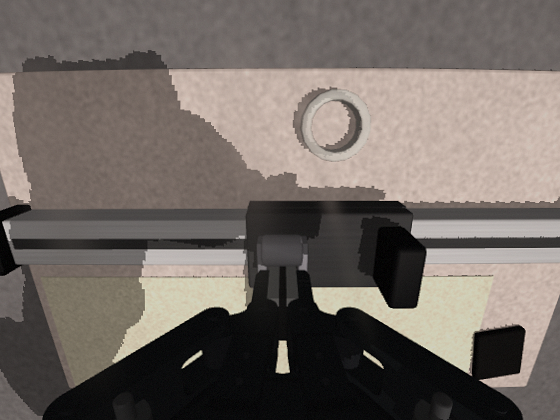

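The lever bar at (283,250) has swung ahead of the fingers and is now leaning to +x. I'll keep pushing to the end stop.

Emit:
drive_tool([
  [0,[0.002,0,0],0],
  [0,[0.004,0,0],0],
  [0,[0.006,0,0],0],
  [0,[0.006,0,0],0],
])

```text
clock: 19.77
tcp_pos: [535.3, -21.9, 93.9]
tool_rot: [3.142, 0.006, 0.119]
contact_force: [-13.2, -1.8, 8.9]
finger_gap: -0.3
gripper_force: 7.7
```

Emit:
drive_tool([
  [0,[-0.008,0,0],0],
  [0,[-0.02,0,0],0],
  [0,[-0.04,0,0],0],
  [0,[-0.06,0,0],0],
  [0,[-0.06,0,-0.03],0],
  [0,[-0.06,0,-0.07],0],
  [0,[-0.06,0,-0.07],0],
  [0,[-0.06,0,-0.07],0],
])

```text
clock: 20.78
tcp_pos: [478.7, -28.8, 164.1]
tool_rot: [3.141, -0.0, 0.119]
contact_force: [-0.2, -0.2, -1.4]
finger_gap: -0.2
gripper_force: 0.0
```

```bash
python3 - <<'E'
from h import *
s=ctrl.get_state(); c=capture('wrist')
print({k:np.round(s[k],2) for k in ['clock','tcp_pos','contact_force']})
import pickle; pickle.dump((c,s),open('w5.pkl','wb'))
im=cv2.resize(c['frame'][60:220,180:420,::-1],None,fx=3.2,fy=3.2,interpolation=2); cv2.imwrite('pics/w5.png',im)
E
```

```text
{'clock': np.float64(20.78), 'tcp_pos': array([478.66, -28.81, 164.09]), 'contact_force': array([-0.21, -0.18, -1.37])}
```

View pics/w5.png

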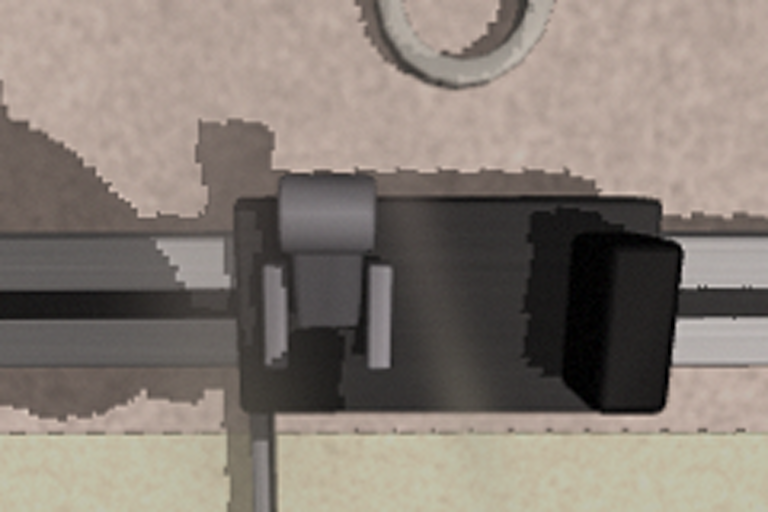

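The lever bar, centred at crop (327,213), now lies on the +x side. I'll check its position and the grip's against what is expected.

```bash
python3 - <<'E'
from h import *
import pickle; c,s=pickle.load(open('w5.pkl','rb'))
y=np.array([-.12,.993]);x=np.array([.993,.12])
f=lambda u,v,z:onz(c,(180+u/3.2,60+v/3.2),z,s)[:2]
o=np.array([539,-92.8])
for n,u,v,z in [('bar c',327,213,103),('bar top edge',327,177,105),('bar lower edge',327,252,101),('slot',60,303,42),('slotR',720,302,42),('grip top',650,325,93)]:
    p=f(u,v,z); print(n,p.round(1),'across',((p-o)@x).round(1),'along',((p-o)@y).round(1))
E
```

```text
bar c [553.3 -18.8] across 23.1 along 71.7
bar top edge [560.4 -18. ] across 30.2 along 71.7
bar lower edge [545.3 -19.8] across 15.0 along 71.7
slot [518.4  51.8] across -3.1 along 146.0
slotR [ 540.8 -130.6] across -2.8 along -37.8
grip top [537.6 -94.4] across -1.5 along -1.4
```

The bar sits 26 mm to +x of the rail centreline, so the lever is fully thrown. The stop hasn't moved.

```bash
python3 -c "
from plant import ctrl; print(ctrl.hand_in())"
```

```text
the job is handed in; nothing more can be done
None
```

The job is handed in at about 21 s. The stop met a clear bind of about 9 N (well under the 20 N jam limit), was backed off about 21 mm, and its lock lever was thrown fully over to +x. I aimed to touch nothing else, but did not re-check the other items at the end.

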